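# Clamp a bronze find on the analyser stage

## Robot

A 6-joint arm with a two-finger parallel gripper is mounted at the origin on the work surface. World frame = base frame: x ahead of the robot, y to its left, z up, the work surface at z = 0. Lengths are in m, angles in degrees, forces in N, time in s.
With the tool pointing down it reaches from about 0.25 to 0.8 m from the base axis. Payload 8.5 kg.
Tool frame: the origin (TCP) lies at the very end of the fingers, on their centre line; the grasp point (between the pads) lies 19 mm behind it (arm.hold_point_z is the distance from the TCP to the grasp point, in m); z points along the fingers, y is the line along which they close (so a half turn about z gives the same grasp; the last joint's range is limited). The gripper opens to 85 mm and grips with 20 to 120 N. Pads are 22 mm wide; open, the fingers measure 114 mm over their backs; the gripper's body (76 mm by 85 mm) begins 54 mm behind the grasp point. The pads swing forward as they close: fully open they stand 13 mm farther back than shut.
Start: joints at [72.708, 13.648, -0.773, 75.585, 0, 90], TCP at [0.156, 0.501, 0.231] pointing down, gripper open.
Joint ranges: [-152.45, 152.45], [-59.26, 108.67], [-65.41, 83.53], [-104.44, 129.93], [-82.83, 76.93], [-180, 180]. Speed limits (degrees/s): [127.2, 127.2, 159.86, 180, 180, 180].

## Interface

Orientations are given as a 3x3 rotation matrix whose columns are the frame's x, y, z axes.
In Python, from workcell import arm gives the robot as it stands. The module is installed in compiled form; this text tells all that it offers. Calls block until the motion is done:
- arm.goto(position, orientation): joint-space move of the TCP to a pose.
- arm.line_to(position, rot=None, feed=0.15): straight line of the TCP; rot=None keeps the orientation; feed is the mean speed in m/s.
- arm.move_j(angles): joint-space move.
- arm.move_gripper(opening, squeeze=None): finger opening in m; squeeze is the grip in N (None keeps the last); returns when the fingers have stopped.
- arm.dwell(seconds).
- arm.solve_ik(position, orientation): joint angles nearest the present ones, or None.
- arm.get_state(): the state.
- arm.grab_frame(name): name is "scene" or "top" or "wrist"; returns a dict with "img" (384x512x3 uint8, red, green, blue), "mtx" (3x3 intrinsics, pixels), "world_to_cam" (4x4, takes a point from world to camera coordinates). Camera axes: x right, y up, looking along -z (the intrinsics and any distortion apply to the point x, -y, -z); pixel columns grow to the right and rows downward; lengths in m; the calibration is good to about 2 mm. A picture is of the moment at which its call begins. There is no depth.
A pose or a line that the arm cannot do raises arm.Unreachable and nothing moves.
- arm.finish_job(): hands the job in; it is judged then, once.
The state is a dict: "time_s": time; "joints": joint angles; "qvel": joint speeds; "effort": joint torques, N m; "tool_pos": TCP position; "ee_rot": TCP orientation; "ft_force": force on the tool from outside, world axes, zero at the start; "torque": the same for the moment, N m; "finger_gap": finger opening in m; "grasp_force": force on a finger pad.
Only numpy, scipy, OpenCV 4.12 (cv2) and the standard library are available. Lean on these libraries where they do the work, as an engineer would, in place of code of your own. Each camera call takes 0.05 s, during which the arm holds its last target. There are 200 camera calls.

## Task

Load the blue find carrier into the analyser stage: with one fingertip press the green paddle down to hold the spring-closed orange flap open, and with the other fingertip push the carrier by its white back plate along the guide until it is fully home against the stop. Keep the flap held up off the carrier until it is home, then let go so that the flap springs down onto it. Only press and push: do not pinch, lift or tip the carrier, and leave the other finds and lab things where they are.

Things in the scene. Friction and masses are not known exactly. Their poses are not given: they have to be found in the camera images.
- stage: Fixed stage on the table, turned about the vertical. Origin on the table under the flap's front edge. Its x = push direction along the aluminium guide, away from the guide's open end; y across the guide; z up. Guide floor 4 mm thick, from x=-150 to 50 mm; inner walls at y=2.5 and 75.5 mm, 5.5 mm thick, tops 20 mm above the table.
- stop (a point): Stop at the end of the guide, at its middle (stage x=50, y=39 mm, 13 mm above the table): the front face of a white analyser housing spanning stage x 50 to 140, y -6 to 82 mm, 88 mm high.
- rod (a point): Middle of the steel hinge rod, 7 mm thick, parallel to the guide at stage y=-3 mm, 30 mm above the table, from x=-140 to 50 mm. Posts 12 mm wide and 34 mm high carry its ends.
- flap (a joint): Angle (rad) of the hinged piece on the rod: orange flap on the +y side, green paddle on the -y side. 0 = shut by its spring, 0.8 = fully open (end stop). Above about 0.30 the carrier passes under freely; resting on the loaded carrier it reads about 0.30. Pressing the middle of the paddle takes about 1 to 5 N.
- lip (a point): Middle of the lower edge of the orange flap's down-turned lip, 12 mm above the table when shut, where it blocks the carrier. The flap covers stage x 0 to 48 mm, y -3 to 32 mm; its top is 32 mm high when shut, 57 mm fully open.
- paddle (a point): Middle of the upper face of the green, slippery paddle, a strip 136 mm long (stage x -140 to -4 mm) and 26 mm wide. Shut, it slopes up outwards, this point 34 mm above the table at stage y=-30 mm. At flap angle 0.6 it is level, 18 mm above the table, spanning stage y -15 to -41 mm: a fingertip can slide along it at one height. Press it anywhere along it.
- carrier: Loose blue carrier, 0.3 to 0.6 kg, 60 mm long (x, push direction), 70 wide, 18 high; white plate 6 thick, 70 wide, 30 high across its back (-x) end; turquoise bronze disc 30 mm across fixed on top. Origin: centre of its underside. Starts in the guide's open end, short of the flap. Home: front on the stop, origin at stage x=20, back face at x=-10 mm, the plate just outside the flap.
- push_face (a point): Middle of the outer (-x) face of the carrier's white back plate, 24 mm above the table, at stage y about 39 mm. The plate spans 35 mm to each side of it and ends 10 mm above it. Sliding the carrier takes 2 to 7 N.
- vial: Bystander: small jar, loose on the table; origin at its underside. To be left alone.
- bronze_ring: Bystander: bronze ring, loose on the table; origin at its underside. To be left alone.
- ref_puck: Bystander: brass reference puck, loose on the table; origin at its underside. To be left alone.
- brush: Bystander: brush, loose on the table; origin at its underside. To be left alone.
- axe_head: Bystander: bronze axe head, loose on the table; origin at its underside. To be left alone.
- bronze_disc: Bystander: dark bronze disc, loose on the table; origin at its underside. To be left alone.
- find_box: Bystander: small white open box, loose on the table; origin at its underside. To be left alone.
- water: Bystander: white bottle with red cap, loose on the table; origin at its underside. To be left alone.
Not all that is in view belongs to the job. Leave any red or yellow look-alike of the carrier alone.

How it is judged (in metres and radians):
On the way, in this order (a step that is already met when the one before it is completed fails the run):
1. the flap is held open by a fingertip, the carrier still outside (value of joint flap above 0.34 rad and contact force between the fingers and stage above 0.3 N and x of carrier in the frame of stage below -0.032 m), for 0.1 s.
2. the carrier is half-way under while a fingertip holds the flap up (value of joint flap above 0.34 rad and contact force between the fingers and stage above 0.3 N and x of carrier in the frame of stage above -0.012 m), for 0.05 s.
3. the carrier is home against the stop while a fingertip still holds the flap up (value of joint flap above 0.34 rad and contact force between the fingers and stage above 0.3 N and x of carrier in the frame of stage above 0.0165 m), for 0.1 s.
At the end, for the whole second after the job is handed in: The carrier lies flat and still in the guide with its front within 4 mm of the stop, and the flap has been let go and rests on it (joint 0.25 to 0.36) (x of carrier in the frame of stage between 0.0155 and 0.023 m and height (world z) of carrier below 0.008 m and angle between carrier's own z axis and vertical below 0.06 rad and value of joint flap between 0.25 and 0.36 rad and linear speed of carrier below 0.01 m/s); the robot touches nothing.
It fails at once if the flap came down on the carrier before it was home (x of carrier in the frame of stage between -0.025 and 0.012 m and value of joint flap below 0.32 rad).
It fails at once if the carrier was lifted or tipped (height (world z) of carrier above 0.014 m or angle between carrier's own z axis and vertical above 0.25 rad).
It fails at once if a bystander was disturbed (distance of any of vial, bronze_ring, ref_puck, brush, axe_head, bronze_disc, find_box, water from where it was at the start of the episode above 0.02 m).
It also fails if it takes over 42 s, if anything falls off the work surface, if the arm or the gripper's body presses on something with over 40 N, if the wrist force passes 120 N, or if a joint passes its speed limit or range.

## Working session

There is one attempt and no reset: what is moved stays moved. The work goes in short steps, each a Python script; the robot and the scene stay as the last script left them, time stands still between calls to the robot, and variables do not carry over. Pictures are saved under pics/ and viewed, at most 10 in all, crops included, and the job is handed in when it is done.

```bash
mkdir -p pics
python3 - <<'E'
from workcell import arm
import cv2,numpy as np,pickle
d={}
for n in ("scene","top"):
    f=arm.grab_frame(n); d[n]=f; cv2.imwrite(f"pics/{n}0.png",cv2.resize(f["img"][:,:,::-1],(800,600),interpolation=cv2.INTER_CUBIC))
    print(n,f.keys(),f["mtx"].tolist(),np.round(f["world_to_cam"],4).tolist())
pickle.dump(d,open("f0.pkl","wb"))
print(arm.get_state())
E
```

```text
scene dict_keys(['img', 'mtx', 'world_to_cam']) [[349.1162032362301, 0.0, 255.0971036543663], [0.0, 349.1162032362301, 183.69555920059466], [0.0, 0.0, 1.0]] [[0.7205, 0.6934, -0.0086, -0.4129], [-0.5631, 0.5922, 0.5763, 0.2929], [0.4047, -0.4104, 0.8172, -1.2976], [0.0, 0.0, 0.0, 1.0]]
top dict_keys(['img', 'mtx', 'world_to_cam']) [[363.8406381073052, 0.0, 257.8127752478149], [0.0, 363.8406381073052, 188.1065214012769], [0.0, 0.0, 1.0]] [[0.0162, -0.9996, 0.0229, -0.0326], [0.9949, 0.0184, 0.0991, -0.5562], [-0.0995, 0.0212, 0.9948, -1.2229], [0.0, 0.0, 0.0, 1.0]]
{'time_s': 0.1, 'joints': array([ 7.27067624e+01,  1.36773693e+01, -8.14069473e-01,  7.55840607e+01,
        3.59166925e-05,  8.99999697e+01]), 'qvel': array([ 0.00378958, -0.03664699,  0.02021946,  0.00968936, -0.02316808,
       -0.07277959]), 'effort': array([ 1.92596337e-03, -5.39717889e+01,  3.46999633e+01,  1.33414386e-02,
        1.43167667e-04, -3.69863798e-06]), 'tool_pos': array([0.15594649, 0.50089539, 0.23072999]), 'ee_rot': array([[-9.54796048e-01,  2.97261423e-01, -3.92305449e-04],
       [ 2.97261682e-01,  9.54795219e-01, -1.25796278e-03],
       [ 6.27561096e-07, -1.31771527e-03, -9.99999132e-01]]), 'ft_force': array([ 0.22640264, -0.06363862,  0.29431437]), 'torque': array([ 0.01695689,  0.06479396, -0.00295153]), 'grasp_force': 0.0, 'finger_gap': 0.08545732640965668}
```

View pics/scene0.png

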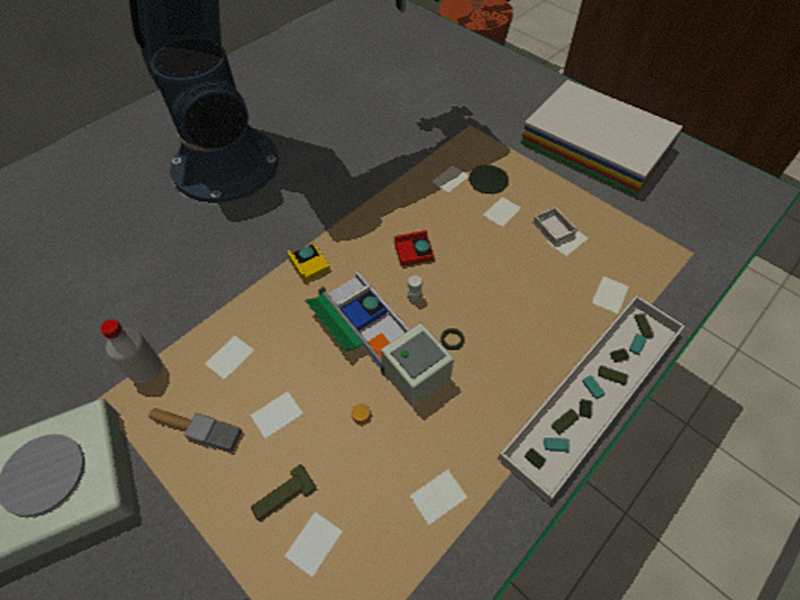

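View pics/top0.png

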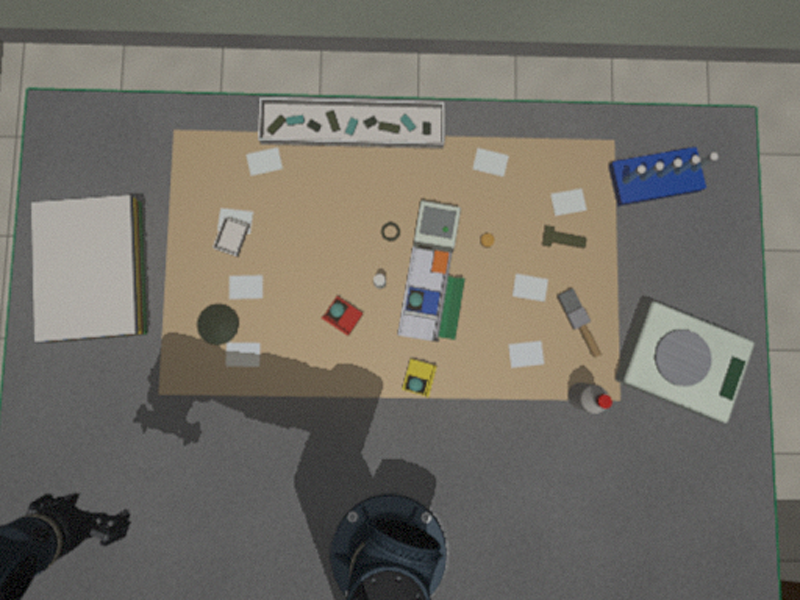

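Candidates for the carrier in the top view (800x600 pixels):
- Blue, in the aluminium guide, at (423,300). This is my choice.
- Red look-alike at (343,313).
- Yellow look-alike at (420,375).
- Blue rack at (657,175).

The green paddle is at (452,307), the orange flap at (440,262) and the housing at (437,222). The scene view agrees. Next I'll take close wrist views.

```bash
cat > h.py <<'E'
import numpy as np,cv2
def P(f): # OpenCV-style 3x4
    return f["mtx"]@np.diag([1,-1,-1])@f["world_to_cam"][:3]
def proj(f,X):
    X=np.atleast_2d(X); p=np.c_[X,np.ones(len(X))]@P(f).T; return p[:,:2]/p[:,2:]
def onz(f,uv,z):
    M=P(f); H=np.c_[M[:,0],M[:,1],M[:,2]*z+M[:,3]]; q=np.linalg.solve(H,[*uv,1]); return q[:2]/q[2]
def tri(fs,uvs):
    A=np.vstack([[u*P(f)[2]-P(f)[0],v*P(f)[2]-P(f)[1]] for f,(u,v) in zip(fs,uvs)])
    return np.linalg.lstsq(A[:,:3],-A[:,3],rcond=None)[0]
def Rz(yaw): # tool down, tool y at world angle yaw (rad)
    y=np.array([np.cos(yaw),np.sin(yaw),0]); z=np.array([0,0,-1.]); return np.c_[np.cross(y,z),y,z]
E
python3 - <<'E'
from h import *; from workcell import arm; import pickle
d=pickle.load(open("f0.pkl","rb")); s=1.5625; t=d["top"]
a=onz(t,(419/s,338/s),.004); b=onz(t,(437/s,223/s),.088); print(a,b)
yaw=np.arctan2(*(b-a)[::-1]); print("yaw",np.degrees(yaw)); c=a+.1*(b-a)/np.linalg.norm(b-a)
fs=[]
st=arm.get_state()
for k,(dx,dy) in enumerate([(-.10,0.0),(-.10,-.10)]):
    u=np.array([np.cos(yaw),np.sin(yaw)]);v=np.array([-u[1],u[0]])
    p=c+dx*u+dy*v
    R=Rz(yaw+np.pi/2)
    if arm.solve_ik([*p,.26],R) is None: R=Rz(yaw-np.pi/2)
    arm.goto([*p,.26],R); arm.dwell(.3)
    f=arm.grab_frame("wrist"); fs.append(f)
    cw=-f["world_to_cam"][:3,:3].T@f["world_to_cam"][:3,3]; print(arm.get_state()["tool_pos"],cw,-f["world_to_cam"][2,:3], proj(f,[*c,.004]))
    cv2.imwrite(f"pics/w{k}.png",cv2.resize(f["img"][:,:,::-1],(800,600),interpolation=cv2.INTER_CUBIC))
pickle.dump(fs,open("fw.pkl","wb"));print(arm.get_state()["time_s"],arm.get_state()["joints"])
E
```

```text
[ 0.46114594 -0.0610962 ] [ 0.7033999  -0.09181055]
yaw -7.225736498795473
[ 0.46117572 -0.06084272  0.25995457] [ 0.39196833 -0.0517574   0.4018564 ] [ 0.27190764 -0.03530732 -0.96167543] [[264.23353519 230.22394266]]
[ 0.44874286 -0.15957476  0.26005864] [ 0.37949446 -0.15054525  0.40193981] [ 0.27210095 -0.0350626  -0.9616297 ] [[336.078912   230.17875803]]
3.5667 [-1.95774856e+01  8.35561789e+00 -3.33005050e+00  7.83091629e+01
  2.94142291e-03 -1.24277738e+01]
```

View pics/w0.png

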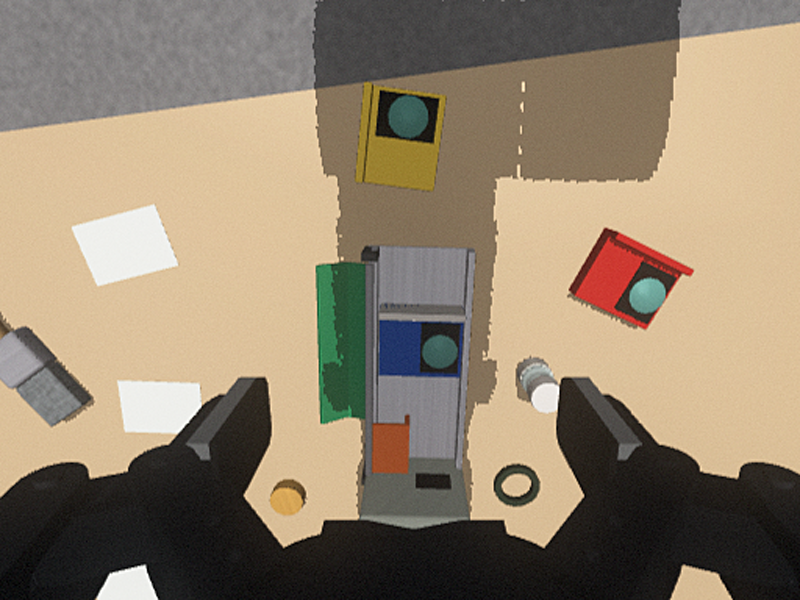

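View pics/w1.png

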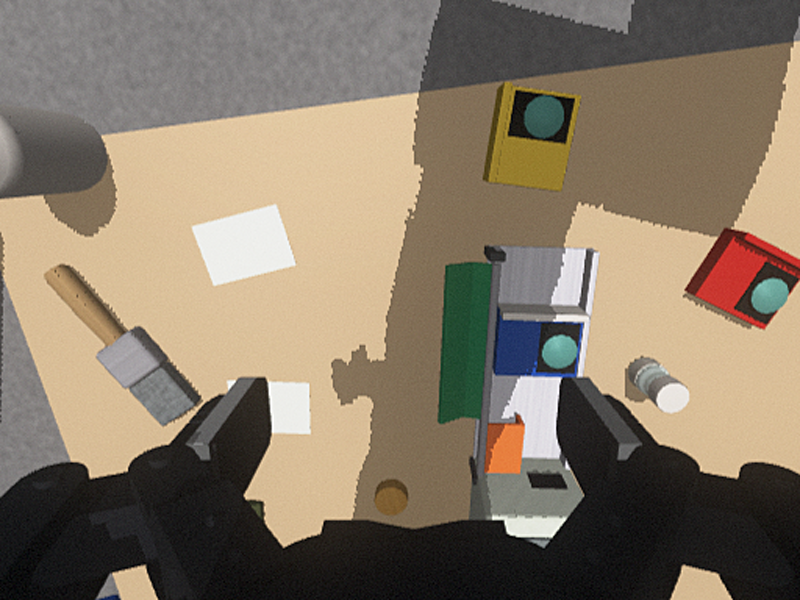

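The two wrist views have the same layout (800x600 pixels):

| Item | w0 | w1 |
|---|---|---|
| Blue carrier in the guide | (420,345) | (540,345) |
| White plate top | y≈312 | y≈312 |
| Paddle | (345,340) | (467,340) |
| Flap | (390,447) | (505,447) |

Jar and ring are at +y, and the puck is at -y. I'll make one close crop of both views, which also checks the choice of carrier.

Run:
```python
from h import *; import pickle
fs=pickle.load(open("fw.pkl","rb"))
# crops: w0 x200..310, w1 x278..388, y 150..340, scale 3
c=[cv2.resize(f["img"][150:340,x:x+125,::-1],None,fx=3,fy=3,interpolation=cv2.INTER_CUBIC) for f,x in zip(fs,(195,270))]
cv2.imwrite("pics/crop.png",np.hstack(c))
```

```text
(no output)
```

View pics/crop.png

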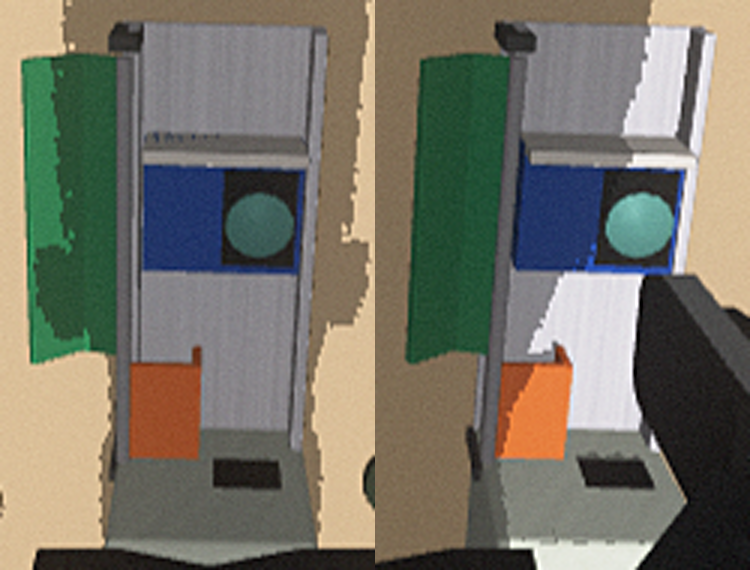

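The crop confirms the blue carrier: turquoise disc, white plate at its -x end, inside the guide and short of the orange flap. Next I fit the stage pose to matched points and triangulate heights as a check.

```bash
cat > fit.py <<'E'
from h import *; import pickle
from scipy.optimize import least_squares
fs=pickle.load(open("fw.pkl","rb")); d=pickle.load(open("f0.pkl","rb"))
nat=lambda c,k:((c[0]-375*k+.5)/3-.5+(195,270)[k],(c[1]+.5)/3-.5+150)
S={"wallend":((-150,81,20),(327,29),(715,33)),"padO-":((-140,-40.7,41.3),(22,60),(421,57)),"padO+":((-4,-40.7,41.3),(31,361),(408,361)),
"flap0":((0,32,32),(201,363),(571,363)),"flap48":((48,32,32),(200,459),(564,459)),"hous-":((50,-6,88),(105,543),(468,543))}
C={"front-":((30,-35,22),(143,270),(514,268)),"front+":((30,35,22),(300,273),(671,273)),
"plF-":((-24,-35,34),(142,163),(530,163)),"plF+":((-24,35,34),(306,166),(697,166)),"plB+":((-30,35,34),(306,153),(697,153))}
T=[((140,82,88),(418,200)),((140,-6,88),(460,205)),((50,-6,88),(455,247)),((50,82,88),(415,243))]
def res(p,full=False):
    x,y,a,cx,cy=p; r={}
    M=np.array([[np.cos(a),-np.sin(a),0],[np.sin(a),np.cos(a),0],[0,0,1]])
    for D,o in((S,(0,0,0)),(C,(cx,cy,0))):
        for n,(q,*uv) in D.items():
            X=M@(np.array(q)/1000+o)+[x,y,0]
            r[n]=np.hstack([proj(fs[k],X)[0]-nat(uv[k],k) for k in(0,1)])
    for i,(q,uv) in enumerate(T): r[f"T{i}"]=.5*(proj(d["top"],M@(np.array(q)/1000)+[x,y,0])[0]-np.array(uv)/1.5625)
    return r if full else np.hstack(list(r.values()))
s=least_squares(res,[.61,-.11,-.126,-.09,.039],loss="soft_l1")
np.save("stage.npy",s.x)
if __name__=="__main__":
    x,y,a,cx,cy=s.x; print(s.x[:2],np.degrees(a),cx,cy,"back",cx-.03)
    M=np.array([[np.cos(a),-np.sin(a),0],[np.sin(a),np.cos(a),0],[0,0,1]])
    r=res(s.x,True)
    for D in(S,C):
        for n,(q,*uv) in D.items():
            X=tri(fs,[nat(uv[k],k) for k in(0,1)]); print(n,q,np.round(1000*M.T@(X-[x,y,0]),1),np.round(r[n],1))
    for i in range(4):print(np.round(r[f"T{i}"]*2,1))
E
python3 fit.py
```

```text
[ 0.60166596 -0.11542007] -8.546911906373516 -0.07061913487725513 0.04031947031915839 back -0.10061913487725513
wallend (-150, 81, 20) [-148.8   82.3   17.2] [-0.7  0.1 -0.1 -1.3]
padO- (-140, -40.7, 41.3) [-138.4  -41.5   37.2] [-0.  -1.1  1.  -0.2]
padO+ (-4, -40.7, 41.3) [ -3.6 -41.6  38.6] [0.3 0.9 0.8 0.8]
flap0 (0, 32, 32) [ 2.2 32.8 27.3] [-0.6  0.4  0.3  0.3]
flap48 (48, 32, 32) [51.1 33.4 29.1] [-1.  -0.7 -0.4 -0.7]
hous- (50, -6, 88) [ 91.  -10.   38.3] [-1.4  0.8  9.8  0.7]
front- (30, -35, 22) [-38.7   5.8  17.3] [-0.6 -0.1  0.3  0.5]
front+ (30, 35, 22) [-38.7  76.4  17.7] [-0.5  0.   0.4 -0. ]
plF- (-24, -35, 34) [-93.9   6.2  32.4] [-0.8 -0.1 -0.5 -0.2]
plF+ (-24, 35, 34) [-95.9  74.2  37.3] [ 0.6  0.1 -0.2  0.1]
plB+ (-30, 35, 34) [-101.    74.1   35.8] [ 0.8 -0.1  0.4 -0.1]
[1.3 0.1]
[0.5 1.3]
[-0.5  0.7]
[-1.2 -1.2]
```

The fit is good to about 1-2 mm. The exception is the housing corner in w1, which I picked wrongly and the robust loss rejected. Triangulated heights match the text to a few mm. The carrier's back face is at stage x≈-101 mm. Next: set the opening, move over the guide and descend with force monitoring.

```bash
cat >> h.py <<'E'
_p=np.load("stage.npy"); A=_p[2]; MS=np.array([[np.cos(A),-np.sin(A),0],[np.sin(A),np.cos(A),0],[0,0,1]])
RT=Rz(A+np.pi/2)
def W(x,y,z): return MS@np.array([x,y,z])/1000+[_p[0],_p[1],0]   # stage mm -> world m
def fs_(st,b=0): return MS.T@(st["ft_force"]-b)
def sp(st): return 1000*MS.T@(st["tool_pos"]-[_p[0],_p[1],0])
E
python3 - <<'E'
from h import *; from workcell import arm
arm.move_gripper(.0525); print(arm.get_state()["finger_gap"])
arm.goto(W(-122,5.5,120),RT); arm.line_to(W(-122,5.5,60),feed=.1); arm.dwell(.3)
b=arm.get_state()["ft_force"]; np.save("b.npy",b); print(b)
z=60; hit=None
while z>22:
    z-=2; arm.line_to(W(-122,5.5,z),feed=.04); st=arm.get_state(); f=fs_(st,b); print(z,np.round(f,2),round(sp(st)[2],1))
    if hit is None and f[2]>.8: hit=z
    if hit and z<=hit-10: break
    if np.abs(f).max()>9: break
print(hit,sp(st),st["time_s"])
f=arm.grab_frame("wrist"); cv2.imwrite("pics/p1.png",cv2.resize(f["img"][:,:,::-1],(800,600)))
f=arm.grab_frame("scene"); cv2.imwrite("pics/p1s.png",cv2.resize(f["img"][120:270,150:350,::-1],(800,600)))
E
```

```text
0.052158268786370546
[-0.33296592 -0.09923371  0.60321556]
58 [ 0.09 -0.06 -1.14] 57.8
56 [-0.23  0.13  0.29] 55.8
54 [ 0.14  0.99 -0.36] 53.9
52 [-0.23 -0.26 -0.38] 51.9
50 [ 0.27  0.13 -1.4 ] 49.9
48 [-1.69  0.01 -0.55] 47.9
46 [ 1.09 -0.02 -0.01] 45.9
44 [ 0.05 -0.13 -0.27] 43.9
42 [ 0.29 -0.05 -0.39] 41.9
40 [-0.22  0.1  -1.24] 39.9
38 [ 0.34  0.39 -1.58] 37.9
36 [-0.1  -0.38 -1.1 ] 35.9
34 [ 0.61  0.14 -0.56] 33.9
32 [-0.11  0.3  -1.24] 31.9
30 [ 0.72 -0.28  0.67] 29.9
28 [0.1  1.43 0.81] 28.0
26 [0.15 1.1  0.44] 26.0
24 [0.87 0.76 1.17] 23.9
22 [0.89 1.69 1.12] 21.9
28 [-121.97698697    5.62466672   21.93036772] 10.475
```

View pics/p1.png

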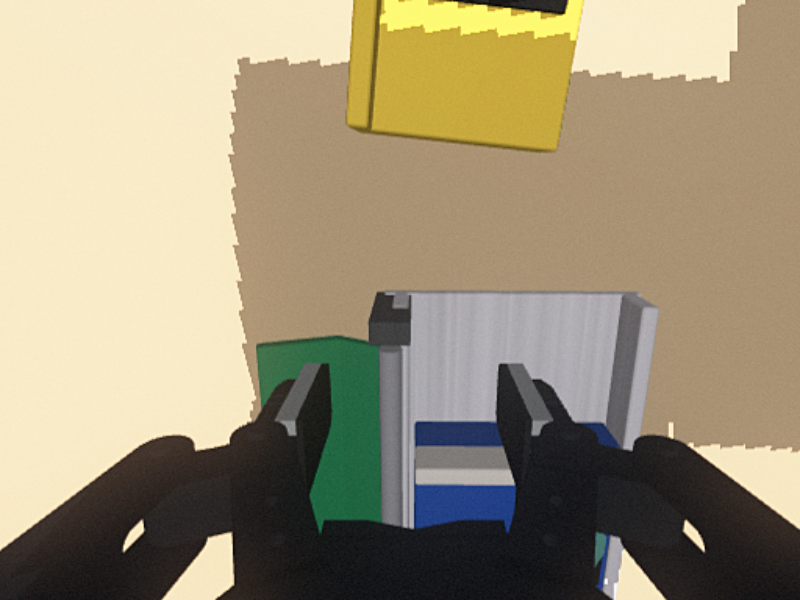

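View pics/p1s.png

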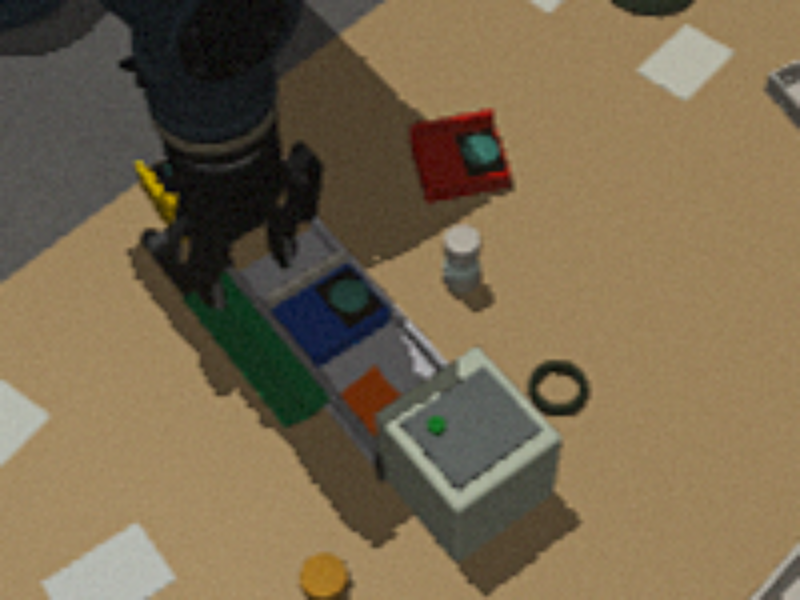

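In the wrist view the left finger is on the green paddle near (300,430). The right finger is behind the plate, inside the guide, at (520,400). In the scene crop the flap at (370,400) has only just started to lift. Contact came at TCP z≈30 mm against the 37 mm expected, so the tips sit about 6 mm above the TCP. I'll go on down to the end stop, then back off a few mm.

Run:
```python
from h import *; from workcell import arm
b=np.load("b.npy"); z=22
def force():
    L=[]
    for _ in range(6): arm.dwell(.03); L.append(fs_(arm.get_state(),b))
    return np.mean(L,0)
while z>4:
    z-=1; arm.line_to(W(-122,5.5,z),feed=.03); f=force(); print(z,np.round(f,2))
    if f[2]>8 or np.abs(f[:2]).max()>8: break
st=arm.get_state(); print(sp(st),st["time_s"])
f=arm.grab_frame("scene"); cv2.imwrite("pics/p2s.png",cv2.resize(f["img"][120:270,150:350,::-1],(800,600)))
```

```text
21 [0.05 2.6  1.84]
20 [0.41 2.54 2.17]
19 [0.79 2.06 2.12]
18 [0.45 2.36 2.57]
17 [0.86 2.08 2.52]
16 [0.67 2.22 2.65]
15 [0.59 2.18 3.17]
14 [0.29 2.29 4.02]
13 [0.46 2.35 4.75]
12 [-0.04  2.16  4.89]
11 [0.3  1.78 4.88]
10 [0.58 1.91 4.85]
9 [-0.84  2.24 10.75]
[-121.77366615    5.34318134    9.49202241] 16.425
```

View pics/p2s.png

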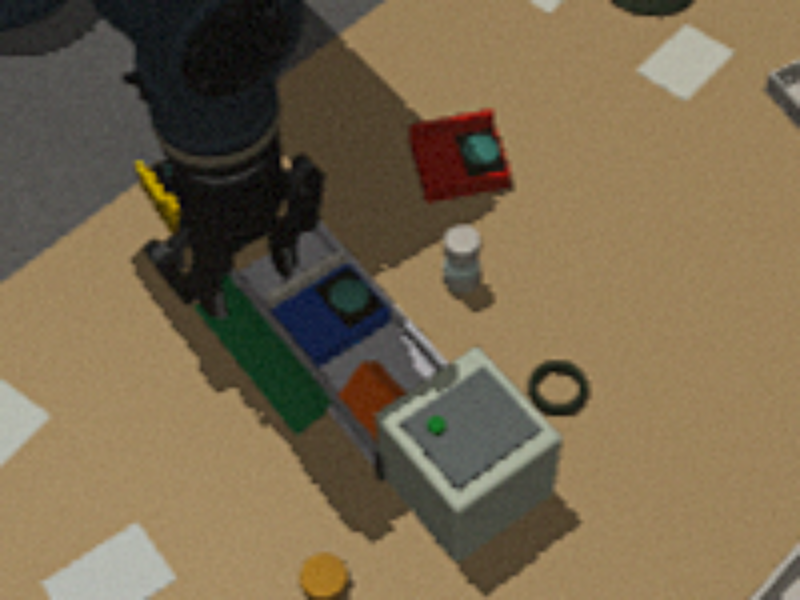

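The end stop showed up as a force jump at TCP z≈9.5 mm, and the orange flap at (370,390) now stands raised. I'll hold at z=12 (about 0.7 rad) and push with the force monitored.

Run:
```python
from h import *; from workcell import arm
b=np.load("b.npy"); Z=12
arm.line_to(W(-122,5.5,Z),feed=.03)
def force(n=3):
    L=[]
    for _ in range(n): arm.dwell(.02); L.append(fs_(arm.get_state(),b))
    return np.mean(L,0)
x=-122; home=False
while x<-15:
    x+= 8 if x<-36 else 1
    arm.line_to(W(x,5.5,Z),feed=.04 if x<-36 else .015); f=force(); print(x,np.round(f,1),np.round(sp(arm.get_state()),1))
    if -f[0]>14: home=True; break
st=arm.get_state(); print(home,sp(st),st["time_s"])
for n in("wrist","scene","top"):
    f=arm.grab_frame(n); im=f["img"] if n=="wrist" else (f["img"][120:270,150:350] if n=="scene" else f["img"][110:230,220:380])
    cv2.imwrite(f"pics/p3{n}.png",cv2.resize(im[:,:,::-1],(800,600)))
```

```text
-114 [ 2.  -0.8  2.6] [-113.3    5.4   12. ]
-106 [-1.2 -1.1  2.5] [-105.9    5.5   11.9]
-98 [-2.7 -0.9  2.2] [-98.3   5.5  11.9]
-90 [-2.2 -0.2  2.2] [-89.9   5.5  12. ]
-82 [-2.1 -0.8  2.3] [-81.9   5.5  12. ]
-74 [-1.8 -0.8  2.9] [-73.9   5.5  12. ]
-66 [-2.1 -0.6  2.8] [-65.8   5.5  12. ]
-58 [-2.2 -0.4  2.1] [-57.9   5.5  12. ]
-50 [-2.2 -0.9  2.9] [-49.8   5.5  12. ]
-42 [-1.5 -0.9  2.5] [-41.9   5.5  12. ]
-34 [-5.3 -1.1  5.9] [-34.9   5.5  12. ]
-33 [-6.2 -1.2  6.4] [-34.2   5.5  12. ]
-32 [-6.8 -1.1  6.7] [-33.2   5.5  12. ]
-31 [-6.5 -1.5  6.6] [-32.2   5.5  12. ]
-30 [-6.1 -0.9  6.5] [-31.1   5.5  12. ]
-29 [-6.2 -1.3  6.1] [-30.1   5.5  12. ]
-28 [-7.1 -1.1  6.6] [-29.1   5.5  12. ]
-27 [-6.7 -0.9  5.7] [-28.2   5.5  12. ]
-26 [-6.4 -1.1  6.5] [-27.2   5.5  12. ]
-25 [-5.9 -1.3  6.7] [-26.1   5.5  12. ]
-24 [-6.4 -1.2  6.2] [-25.2   5.5  11.9]
-23 [-6.6 -0.9  6.6] [-24.1   5.5  12. ]
-22 [-6.7 -1.3  6.6] [-23.1   5.5  12. ]
-21 [-6.6 -0.6  6.2] [-22.1   5.5  12. ]
-20 [-6.7 -0.9  5.8] [-21.1   5.5  12. ]
-19 [-6.6 -1.2  6.6] [-20.1   5.5  12. ]
-18 [-7.3 -0.8  6.5] [-19.3   5.5  12. ]
-17 [-10.7  -1.5   9.4] [-19.2   5.6  11.9]
-16 [-14.   -1.6  12.3] [-19.2   5.6  11.9]
-15 [-17.   -0.9  15.4] [-19.1   5.6  11.9]
True [-19.1174638    5.60980214  11.86093473] 27.1583
```

View pics/p3scene.png

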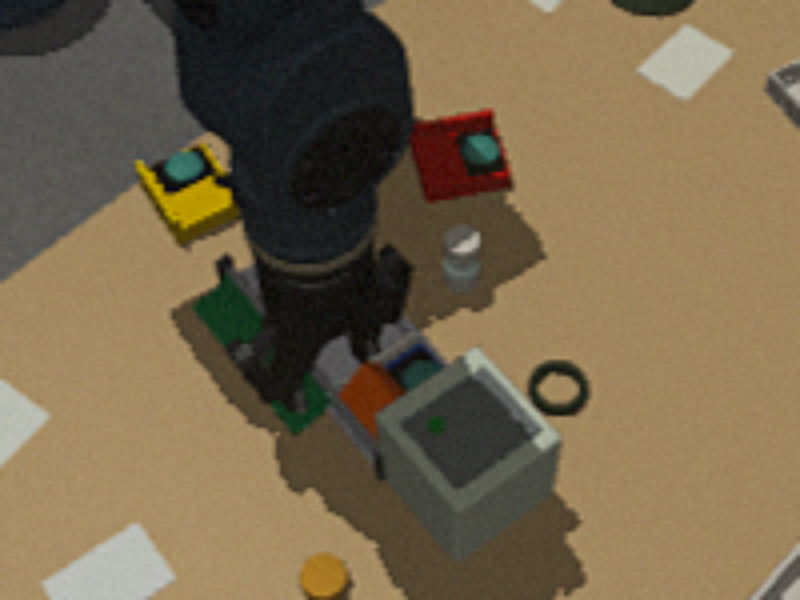

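The scene crop shows the carrier's disc at (420,370), right at the housing, with the flap at (370,395) still held up. The force rose steeply at tool x=-19.2 (expected -21±2), so the carrier is on the stop. I'll back off first while still holding the flap, then lift.

Run:
```python
from h import *; from workcell import arm
arm.line_to(W(-29,5.5,12),feed=.03); arm.line_to(W(-29,5.5,60),feed=.06); arm.line_to(W(-60,5.5,200),feed=.15)
arm.dwell(.2); st=arm.get_state(); print(sp(st),st["time_s"],st["ft_force"])
f=arm.grab_frame("wrist"); x0,y0=proj(f,W(0,39,22))[0]; print(x0,y0)
cv2.imwrite("pics/p4.png",cv2.resize(f["img"][:,:,::-1],(800,600)))
for n,p in(("back top home",(-10,60,34)),("back+3short",(-13,60,34)),("stop top",(50,60,20))): print(n,proj(f,W(*p))[0]*1.5625)
```

```text
[-60.25266558   5.50647497 199.18150811] 30.1833 [-0.52772146 -0.24784993 -0.42144666]
294.811658331464 225.32447572158225
back top home [493.70157779 345.01317735]
back+3short [493.89954886 340.85645781]
stop top [487.0639791  414.10614883]
```

View pics/p4.png

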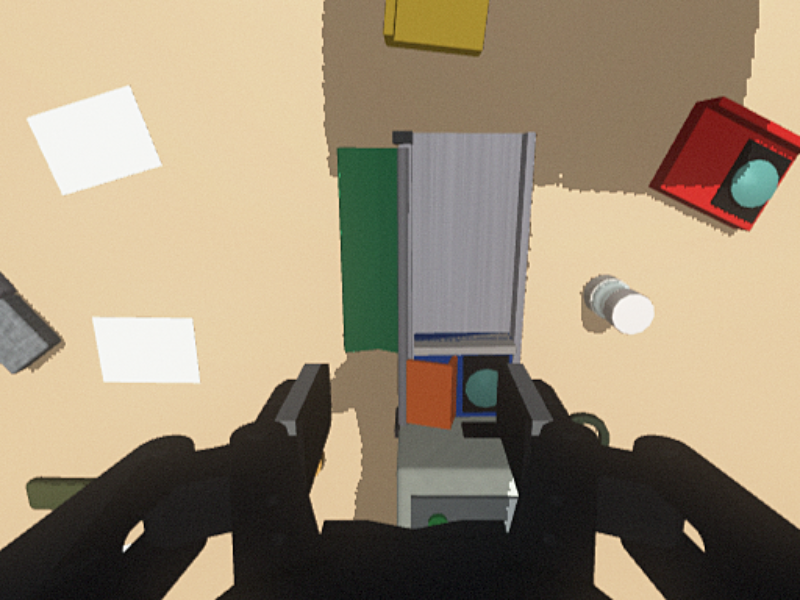

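The plate's rear top edge is at row ≈345, where home predicts 345. The flap at (432,392) rests on the carrier, and the robot is clear of everything, so I'm handing in.

```bash
python3 -c "
from workcell import arm
print(arm.finish_job())"
```

```text
the job is handed in; nothing more can be done
None
```

I pushed the blue carrier home against the stop with the flap held open throughout, then let the flap down onto it and handed the job in at about 30 s; the hand-in call returned no verdict.

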